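# Put the press knives back on their outlines

### The job

Tidy the cutting bench: put each of the four steel press knives (long oval, short oval, oblong, round) upright on the white pad whose black outline has its size and shape, standing flat, centred on the outline and turned to line up with it. Leave the mallet and the glue jar where they are.

Things in the scene. Friction and masses are not known exactly. Their poses are not given: they have to be found in the camera images.
- knife_long_oval_center (a point): Loose bare-steel press knife (leather-cutting die), long oval: a strip outline with straight sides and round ends, 104 x 50 mm (long axis x, short axis y); an open upright band 32 mm high with walls 4 mm thick, two braces across it, 22 mm either side of the centre. Stands upright; the point is its centre, 16 mm above its underside, z up. Grasp it from above over the outside across its 50 mm width (fingers closing along its y); about 300 g (may vary by a third).
- knife_short_oval_center (a point): Loose bare-steel press knife (leather-cutting die), short oval: straight sides and round ends like the long oval but smaller, 70 x 36 mm (long axis x, short axis y); an open upright band 32 mm high with walls 4 mm thick, one brace across the middle. Stands upright; the point is its centre, 16 mm above its underside, z up. Grasp it from above over the outside across its 36 mm width (fingers closing along its y); about 200 g (may vary by a third).
- knife_oblong_center (a point): Loose bare-steel press knife (leather-cutting die), oblong: a sharp-cornered rectangle, 90 x 40 mm (long axis x, short axis y); an open upright band 32 mm high with walls 4 mm thick, two braces across it, 20 mm either side of the centre. Stands upright; the point is its centre, 16 mm above its underside, z up. Grasp it from above over the outside across its 40 mm width (fingers closing along its y); about 270 g (may vary by a third).
- knife_round_center (a point): Loose bare-steel press knife (leather-cutting die), round: a circle of 50 mm outer diameter; an open upright band 32 mm high with walls 4 mm thick, one brace across the middle. Stands upright; the point is its centre, 16 mm above its underside, z up. Grasp it from above over the outside across its 50 mm width (any direction); about 180 g (may vary by a third).
- pad_long_oval_outline (a point): Fixed off-white plastic pad 130 x 76 x 6 mm (long axis x) lying on the table, with a black outline in its middle of exactly the size and shape of the long oval knife, long axis along the pad's x. The point is the centre of the outline, on the pad's top face (6 mm above the table), z up. All four pads are the same but for the outline.
- pad_short_oval_outline (a point): Fixed off-white plastic pad 130 x 76 x 6 mm (long axis x) lying on the table, with a black outline in its middle of exactly the size and shape of the short oval knife, long axis along the pad's x. The point is the centre of the outline, on the pad's top face (6 mm above the table), z up. All four pads are the same but for the outline.
- pad_oblong_outline (a point): Fixed off-white plastic pad 130 x 76 x 6 mm (long axis x) lying on the table, with a black outline in its middle of exactly the size and shape of the oblong knife, long axis along the pad's x. The point is the centre of the outline, on the pad's top face (6 mm above the table), z up. All four pads are the same but for the outline.
- pad_round_outline (a point): Fixed off-white plastic pad 130 x 76 x 6 mm (long axis x) lying on the table, with a black outline in its middle of exactly the size and shape of the round knife. The point is the centre of the outline, on the pad's top face (6 mm above the table), z up. All four pads are the same but for the outline.
- mallet_center (a point): Bystander: white-headed mallet lying on the table beyond the work, handle 22 mm thick, 213 mm long in all, head 48 mm thick and 85 mm wide; the point is on the handle's axis, 24 mm up; x points to the head, whose axis is 55 mm from the point. Leave alone.
- glue_jar_center (a point): Bystander: closed jar, 64 mm across and 85 mm high, standing beyond the work; the point is its centre. Leave alone.

How it is judged:
At the end, for the whole second after the job is handed in: Each knife stands upright (within 0.10 rad) and flat on its own pad, its centre within 12 mm of the outline's centre and, except for the round one, its long axis within 0.20 rad of the outline's (either way round); all are released and at rest (horizontal distance between knife_long_oval_center and pad_long_oval_outline below 0.012 m and z of knife_long_oval_center in the frame of pad_long_oval_outline below 0.02 m and angle between each of knife_long_oval_center, knife_short_oval_center, knife_oblong_center, knife_round_center's own z axis and vertical below 0.1 rad and linear speed of each of knife_long_oval, knife_short_oval, knife_oblong, knife_round below 0.02 m/s and angle between the x axis of knife_long_oval_center and the x axis of pad_long_oval_outline, either way round below 0.2 rad and horizontal distance between knife_short_oval_center and pad_short_oval_outline below 0.012 m and z of knife_short_oval_center in the frame of pad_short_oval_outline below 0.02 m and angle between the x axis of knife_short_oval_center and the x axis of pad_short_oval_outline, either way round below 0.2 rad and horizontal distance between knife_oblong_center and pad_oblong_outline below 0.012 m and z of knife_oblong_center in the frame of pad_oblong_outline below 0.02 m and angle between the x axis of knife_oblong_center and the x axis of pad_oblong_outline, either way round below 0.2 rad and horizontal distance between knife_round_center and pad_round_outline below 0.012 m and z of knife_round_center in the frame of pad_round_outline below 0.02 m); the robot touches nothing.
It fails at once if the mallet is moved by more than 20 mm (distance of mallet_center from where it was at the start of the episode above 0.02 m).
It fails at once if the glue jar is moved by more than 20 mm (distance of glue_jar_center from where it was at the start of the episode above 0.02 m).
It also fails if it takes over 128 s, if anything falls off the work surface, if the arm or the gripper's body presses on something with over 40 N, if the wrist force passes 120 N, or if a joint passes its speed limit or range.

### The arm

A 7-joint arm with a two-finger parallel gripper is mounted at the origin on the work surface. World frame = base frame: x ahead of the robot, y to its left, z up, the work surface at z = 0. Lengths are in m, angles in rad, forces in N, time in s.
With the tool pointing down it reaches from about 0.425 to 0.875 m from the base axis. Payload 8.4 kg.
Tool frame: the origin (TCP) lies between the finger pads; the fingertips stand 14 mm ahead of it and the grasp point (between the pads) lies 5 mm behind it; z points along the fingers, y is the line along which they close (so a half turn about z gives the same grasp; the last joint's range is limited). The gripper opens to 85 mm and grips with 20 to 120 N. Pads are 22 mm wide; open, the fingers measure 114 mm over their backs; the gripper's body (76 mm by 85 mm) begins 54 mm behind the grasp point. The pads swing forward as they close: fully open they stand 13 mm farther back than shut.
Start: joints at [1.099, 0.333, 0.04, 1.465, -0.013, 1.343, -0.059], TCP at [0.237, -0.605, 0.245] pointing down, gripper open.
Joint ranges: [-2.58, 2.58], [-0.38, 2.09], [-1.3, 1.39], [0.25, 2.4], [-1.5, 4.64], [0.08, 2.09], [-2.65, 2.65]. Speed limits (rad/s): [2.22, 2.22, 2.79, 2.79, 3.14, 3.14, 3.14].

### API

Orientations are given as a rotation vector (axis times angle).
In Python, from cell import read_state, viewer, ticket gives the robot as it stands. The module is installed in compiled form; this text tells all that it offers.
- The arm moves only by the shell command python3 -m jog 'ROWS' [FORCE]. ROWS is JSON, one flat list of numbers, 5 for each row, row after row: the shift along the tool's x, y, z in mm, then the turn about the tool's z in degrees, then the closure in counts, from 0 (fully open) to 255 (shut). In form: [dx, dy, dz, yaw, jaw, dx, dy, dz, yaw, jaw, ...]. A call has 1 to 10 rows; each row shifts and turns the commanded pose from where the row before left it, along the tool's axes as they then stand; what a row does not reach is not made up. A row lasts 1/10 s, in which the tool goes at most 50 mm and 8.59 degrees, less where a joint would pass 70% of its speed; a pose out of reach is approached as far as the arm can. A call with a gripper value outside its range is refused whole. The fingers move at their own pace and stop on an object; FORCE is the grip in N (left out, the last holds). Time passes only in rows, so rows that do not move let the fingers close. It gives the time, the measured TCP pose, the force, the opening and the grip force at its end, in the units of the state.
- read_state(): the state, without advancing time (a new reading comes with each control period).
- viewer.capture(name): name is "side" or "top"; returns the picture (420x560x3 uint8, red, green, blue); there is no depth.
- viewer.get_calibration(name): a dict with "fov_y" (degrees; the focal length in pixels is half the picture's height over the tangent of half this angle, whatever the lens; pixels are square), "cx", "cy" (the principal point, pixels), "pose" (4x4, takes a point from camera to world coordinates). Camera axes: x right, y up, looking along -z (the intrinsics and any distortion apply to the point x, -y, -z); pixel columns grow to the right and rows downward; lengths in m; the calibration is good to about 2 mm. A picture is of the moment at which its call begins. get_calibration takes no time and is no camera call.
- ticket.sign_off(): hands the job in; it is judged then, once.
The state is a dict: "time_s": time; "q": joint angles; "joint_velocities": joint speeds; "joint_torque": joint torques, N m; "tool_pos": TCP position; "tcp_rot": TCP orientation; "ft_force": force on the tool from outside, world axes, zero at the start; "ft_torque": the same for the moment, N m; "width": finger opening in m; "finger_force": force on a finger pad.
Only numpy, scipy, OpenCV 4.12 (cv2) and the standard library are available. Lean on these libraries where they do the work, as an engineer would, in place of code of your own. Each camera call takes 0.05 s, during which the arm holds its last target. There are 200 camera calls.

## Working session

There is one attempt and no reset: what is moved stays moved. The work goes in short steps, Python scripts to look and compute and a shell command to move; the robot and the scene stay as the last step left them, time stands still between calls to the robot, and variables do not carry over. Pictures are saved under pics/ and viewed, at most 14 in all, crops included, and the job is handed in when it is done.

```bash
mkdir -p pics; python3 - <<'E'
from cell import read_state, viewer
import cv2
s=read_state(); print(s)
for n in("top","side"):
    im=viewer.capture(n); cv2.imwrite(f"pics/{n}0.png",im[:,:,::-1]); print(n,viewer.get_calibration(n))
E
```

```text
{'time_s': 0.0, 'q': array([ 1.09880209,  0.33393863,  0.03986199,  1.46627981, -0.01336801,
        1.34330738, -0.05849951]), 'joint_velocities': array([-4.30322091e-04, -8.12833999e-04,  8.62229966e-04,  5.01385966e-04,
        1.86871620e-05, -1.38642394e-04, -1.34173381e-03]), 'joint_torque': array([-5.40855467e-05, -6.58546829e+01,  1.36570919e+00, -4.05557191e+01,
        1.69648987e-02,  1.26514447e-02,  3.73626165e-05]), 'tool_pos': array([ 0.23655304, -0.60495517,  0.244399  ]), 'tcp_rot': array([-3.08559534e+00, -5.81903383e-01,  7.01380107e-04]), 'ft_force': array([ 0.86477252, -0.12762129,  0.05699694]), 'ft_torque': array([-0.01838902,  0.03149515,  0.06067219]), 'finger_force': 0.0, 'width': 0.08542983667470286}
top {'fov_y': 54.41760121081177, 'cx': 281.23876024305116, 'cy': 206.79975209374717, 'pose': array([[ 0.01334585,  0.99093185, -0.13370099,  0.48162455],
       [-0.99989641,  0.01394676,  0.00355885, -0.01429498],
       [ 0.00539127,  0.13363964,  0.99101533,  0.89503278],
       [ 0.        ,  0.        ,  0.        ,  1.        ]])}
side {'fov_y': 51.01175286073505, 'cx': 273.9169054286419, 'cy': 211.13927033920763, 'pose': array([[ 0.85409671,  0.40157743, -0.33053652,  0.25102751],
       [-0.52011024,  0.66192852, -0.53975547, -0.55466218],
       [ 0.00203794,  0.6329188 ,  0.7742155 ,  0.85652695],
       [ 0.        ,  0.        ,  0.        ,  1.        ]])}
```

View pics/top0.png

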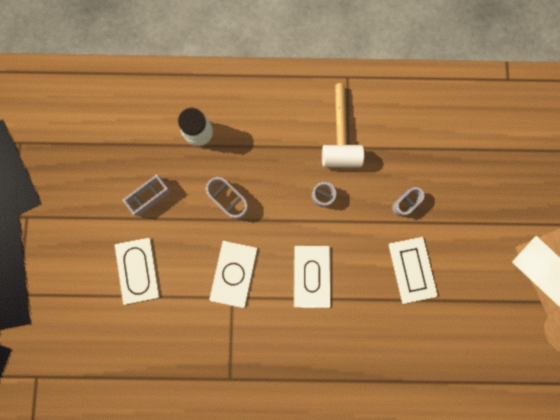

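View pics/side0.png

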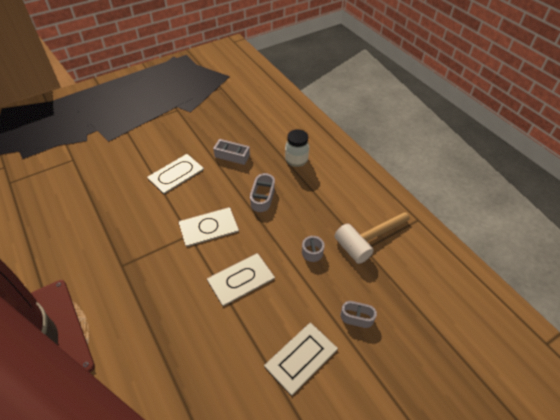

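```bash
cat > h.py <<'E'
import numpy as np, cv2
from cell import read_state, viewer
from scipy.spatial.transform import Rotation as R
def cast(n,p,z):
    c=viewer.get_calibration(n); f=210/np.tan(np.radians(c["fov_y"])/2); T=c["pose"]
    p=np.asarray(p,float).reshape(-1,2)
    d=np.c_[(p[:,0]-c["cx"])/f,-(p[:,1]-c["cy"])/f,-np.ones(len(p))]@T[:3,:3].T
    return (T[:3,3]+d*((z-T[2,3])/d[:,2])[:,None])[:,:2]
def find(n,im,kind):
    hsv=cv2.cvtColor(im,cv2.COLOR_RGB2HSV)
    if kind=="pad": m=(hsv[...,1]<70)&(hsv[...,2]>170); z=.006
    else: m=(hsv[...,1]<75)&(hsv[...,2]>50)&(hsv[...,2]<190); z=.016
    m=m.astype(np.uint8)*255
    m=cv2.morphologyEx(m,cv2.MORPH_CLOSE,np.ones((3,3)))
    out=[]
    for c in cv2.findContours(m,cv2.RETR_EXTERNAL,cv2.CHAIN_APPROX_NONE)[0]:
        if cv2.contourArea(c)<250: continue
        w=cast(n,c.reshape(-1,2),z)*1000
        (x,y),(a,b),t=cv2.minAreaRect(w.astype(np.float32))
        if a<b: a,b,t=b,a,t+90
        if a<180: out.append((x,y,a,b,(t+90)%180-90,cv2.boundingRect(c)))
    return out
def go(x,y,ang=None):
    "tool-frame shift (mm) to world x,y (mm), and yaw so that tool x lies along ang (deg, mod 180)"
    s=read_state(); Rm=R.from_rotvec(s["tcp_rot"]).as_matrix()
    d=Rm.T@np.array([x-s["tool_pos"][0]*1e3,y-s["tool_pos"][1]*1e3,0])
    cur=np.degrees(np.arctan2(Rm[1,0],Rm[0,0])); print("pos",s["tool_pos"].round(4),"toolx deg",cur.round(1),"tilt",Rm[:,2].round(3),"q7",s["q"][6].round(2))
    print("shift",d.round(1),end=" ")
    if ang is not None:
        e=(ang-cur+90)%180-90; print("yaw cmd",(-e).round(1),"or",(-e-np.sign(-e)*180).round(1))
        a=np.radians(cur+e); 
        w=np.array([x,y])-s["tool_pos"][:2]*1e3
E
python3 - <<'E'
from h import *
for n in("top","side"):
    im=viewer.capture(n)
    for k in("pad","knife"):
        for o in find(n,im,k): print(n,k,*np.round(o[:5],1),o[5],"r",np.hypot(o[0],o[1]).round())
E
```

```text
top pad 452.2 -84.4 130.1 75.4 -0.1 (294, 246, 36, 62) r 460.0
top pad 455.2 84.3 129.9 76.6 -11.4 (209, 241, 48, 66) r 463.0
top pad 459.5 291.9 129.9 75.6 12.1 (115, 238, 44, 66) r 544.0
top pad 468.9 -302.0 130.3 77.0 11.9 (389, 237, 48, 67) r 558.0
top pad 471.8 -592.8 131.6 80.3 45.9 (513, 236, 47, 70) r 758.0
top pad 720.5 -153.0 92.3 45.9 -89.1 (322, 145, 42, 21) r 737.0
top knife 455.4 83.6 47.4 46.6 -44.0 (222, 262, 23, 24) r 463.0
top knife 453.0 -84.8 67.1 34.1 0.3 (304, 260, 17, 33) r 461.0
top knife 469.2 -299.6 89.0 39.8 11.9 (400, 248, 27, 45) r 557.0
top knife 459.7 288.8 101.3 49.5 11.8 (123, 247, 27, 48) r 543.0
top knife 615.5 -293.9 77.7 39.4 -45.9 (393, 187, 32, 29) r 682.0
top knife 630.9 -109.3 51.0 50.3 0.2 (312, 182, 24, 24) r 640.0
top knife 619.8 101.6 106.3 50.7 46.1 (206, 177, 42, 42) r 628.0
top knife 621.5 276.5 94.1 49.2 -50.8 (123, 175, 47, 40) r 680.0
top knife 763.4 171.7 65.1 58.4 -69.8 (181, 117, 31, 29) r 782.0
side pad 467.9 -303.4 129.0 73.5 12.0 (265, 324, 72, 70) r 558.0
side pad 450.9 -85.8 129.3 75.7 0.5 (208, 254, 66, 51) r 459.0
side pad 731.6 -130.2 87.9 38.6 -89.0 (338, 224, 33, 31) r 743.0
side pad 454.2 83.3 131.6 76.2 -10.8 (179, 208, 59, 37) r 462.0
side pad 458.0 292.3 131.8 78.1 12.2 (148, 154, 55, 38) r 543.0
side knife 465.4 -306.8 92.6 42.9 12.4 (277, 334, 48, 47) r 557.0
side knife 616.2 -294.1 71.1 52.5 -46.7 (341, 301, 36, 27) r 683.0
side knife 449.3 -91.2 69.5 37.0 -0.3 (226, 267, 30, 22) r 459.0
side knife 628.8 -109.4 70.2 49.0 56.3 (302, 236, 22, 26) r 638.0
side knife 711.5 -146.1 99.8 59.1 -75.4 (335, 225, 38, 38) r 726.0
side knife 617.5 103.3 131.9 56.8 47.2 (250, 173, 25, 39) r 626.0
side knife 455.0 282.3 99.2 49.1 11.7 (158, 161, 35, 23) r 535.0
side knife 769.9 175.0 91.5 64.3 55.9 (285, 142, 24, 24) r 790.0
side knife 619.8 277.0 105.8 70.9 -51.1 (214, 139, 35, 25) r 679.0
```

```bash
python3 -c "
from h import *
go(616,-294,-46)"
```

```text
pos [ 0.2366 -0.6051  0.2448] toolx deg 21.4 tilt [-0.     0.001 -1.   ] q7 -0.06
shift [ 4.666e+02 -1.516e+02  1.000e-01] yaw cmd 67.4 or -112.6
```

```bash
python3 -m jog '[46.6,-15.2,6,0,0,46.6,-15.2,6,0,0,46.6,-15.2,6,0,0,46.6,-15.2,6,0,0,46.6,-15.2,6,0,0,46.6,-15.2,6,0,0,46.6,-15.2,6,0,0,46.6,-15.2,6,0,0,46.6,-15.2,6,0,0,46.6,-15.2,6,0,0]'; python3 -m jog '[0,0,10,7.5,0,0,0,10,7.5,0,0,0,10,7.5,0,0,0,10,7.5,0,0,0,10,7.5,0,0,0,10,7.5,0,0,0,10,7.5,0,0,0,10,7.5,0,0,0,10,7.5,0,0,0,0,0,0]' 50;  python3 -c "
from h import *
go(616,-294,-46)"
```

```text
time_s: 1.2
tool_pos: [0.6166, -0.2927, 0.185]
tcp_rot: [3.087, 0.582, -0.0]
ft_force: [0.2, -0.7, 0.3]
width: 0.0856
finger_force: 0.0
time_s: 2.2
tool_pos: [0.6144, -0.2935, 0.0935]
tcp_rot: [2.889, -1.234, -0.005]
ft_force: [-0.1, 0.2, 0.0]
width: 0.0855
finger_force: 0.0
pos [ 0.6144 -0.2935  0.0935] toolx deg -46.2 tilt [-0.003  0.001 -1.   ] q7 -1.99
shift [ 1.5 -0.8 -0. ] yaw cmd -0.2 or 179.8
```

```bash
python3 -m jog '[1.5,-1,20,0,0,0,0,20,0,0,0,0,18,0,0,0,0,13,0,0,0,0,3,0,0,0,0,0,0,0,0,0,0,0,0]'; python3 -m jog '[0,0,0,0,200,0,0,0,0,200,0,0,0,0,200,0,0,0,0,200,0,0,0,0,200,0,0,0,0,200,0,0,0,0,200,0,0,0,0,200]' 50
```

```text
time_s: 2.9
tool_pos: [0.6177, -0.2948, 0.0224]
tcp_rot: [-2.891, 1.23, -0.002]
ft_force: [-0.6, 0.1, 0.5]
width: 0.0854
finger_force: 0.0
time_s: 3.7
tool_pos: [0.6174, -0.2946, 0.0219]
tcp_rot: [-2.89, 1.231, -0.001]
ft_force: [-0.3, -0.2, 5.7]
width: 0.0353
finger_force: 51.2
```

```bash
python3 -m jog '[0,0,-5,0,200,0,0,-15,0,200,0,0,-20,0,200,0,0,-20,0,200,0,0,-10,-7,200,0,0,0,-8,200,0,0,0,-8,200,0,0,0,-8,200,0,0,0,-8,200,0,0,0,-7,200]'; python3 -c "
from h import *
go(451.8,-85,0)"
```

```text
time_s: 4.7
tool_pos: [0.617, -0.2945, 0.0921]
tcp_rot: [3.141, 0.005, 0.0]
ft_force: [0.8, -0.3, -2.2]
width: 0.0352
finger_force: 50.3
pos [ 0.617  -0.2945  0.0921] toolx deg 0.2 tilt [ 0. -0. -1.] q7 -1.24
shift [-164.6 -210.1   -0. ] yaw cmd 0.2 or -179.8
```

```bash
python3 -m jog '[-15,-19,0,0,200,-25,-32,0,0,200,-25,-32,0,0,200,-25,-32,0,0,200,-25,-32,0,0,200,-25,-32,0,0,200,-15,-19,0,0,200,-9.6,-12,0,0,200,0,0,0,0,200,0,0,0,0,200]'; python3 -c "
from h import *
go(451.8,-85,0)
for n in('top','side'): cv2.imwrite(f'pics/{n}1.png',viewer.capture(n)[150:330,150:420,::-1].repeat(2,0).repeat(2,1))"
```

```text
time_s: 5.7
tool_pos: [0.4538, -0.0848, 0.092]
tcp_rot: [3.141, -0.004, 0.002]
ft_force: [0.5, -0.2, -1.7]
width: 0.0349
finger_force: 50.5
pos [ 0.4538 -0.0848  0.092 ] toolx deg -0.2 tilt [ 0.001 -0.001 -1.   ] q7 -1.52
shift [-2.   0.2 -0. ] yaw cmd -0.2 or 179.8
```

View pics/side1.png

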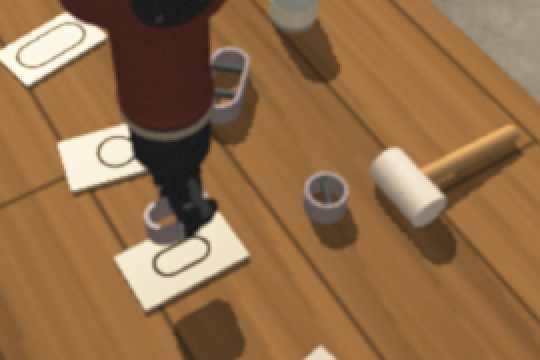

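The knife hangs level in the fingers at crop pixel (170,215), behind its pad in this view (outline at crop (182,255)). Lowering it now.

```bash
python3 -m jog '[-2,0,20,0,200,0,0,20,0,200,0,0,13,0,200,0,0,6,0,200,0,0,3,0,200,0,0,0,0,200,0,0,0,0,200]';  python3 -m jog '[0,0,1.5,0,200,0,0,0,0,200,0,0,0,0,0,0,0,0,0,0,0,0,0,0,0,0,0,0,0,0,0,0,0,0,0,0,0,0,0,0]'
```

```text
time_s: 6.5
tool_pos: [0.4516, -0.0841, 0.0299]
tcp_rot: [3.142, -0.004, 0.001]
ft_force: [-0.9, 0.0, -1.1]
width: 0.0351
finger_force: 50.5
time_s: 7.3
tool_pos: [0.4511, -0.0841, 0.0278]
tcp_rot: [-3.142, 0.004, -0.0]
ft_force: [0.4, 0.4, 0.7]
width: 0.0853
finger_force: 0.0
```

```bash
python3 -m jog '[0,0,-10,0,0,0,0,-20,0,0,0,0,-35,0,0,15,2.5,-5,0,0,36,5.5,0,0,0,36,5.5,0,0,0,36,5,0,0,0,36,5,0,0,0,20,1.5,0,0,0,0,0,0,0,0]'; python3 - <<'E'
from h import *
go(630.2,-109.4,0)
n="top"; im=viewer.capture(n)
for k in("pad","knife"):
    for o in find(n,im,k): print(k,*np.round(o[:5],1))
cv2.imwrite('pics/top2.png',im[:,:,::-1])
E
```

```text
time_s: 8.3
tool_pos: [0.6321, -0.1094, 0.0981]
tcp_rot: [-3.141, 0.004, -0.002]
ft_force: [-0.5, -0.3, -1.5]
width: 0.0851
finger_force: 0.0
pos [ 0.6321 -0.1094  0.0981] toolx deg -0.1 tilt [ 0.001  0.001 -1.   ] q7 -1.55
shift [-1.9  0.  -0. ] yaw cmd -0.1 or 179.9
pad 452.1 -84.1 129.3 74.9 0.7
pad 455.3 84.3 130.4 77.3 -11.0
pad 459.4 291.7 130.3 77.1 12.0
pad 472.1 -591.1 129.2 79.0 45.8
pad 622.4 104.1 104.3 51.2 46.1
pad 625.7 283.5 92.8 41.0 -50.8
knife 448.8 -84.8 58.7 25.5 0.1
knife 455.9 83.1 46.8 44.0 -89.2
knife 459.6 289.0 100.5 48.0 12.0
knife 472.4 -586.8 129.8 78.0 46.1
knife 626.8 106.7 82.8 47.6 46.1
knife 621.3 274.9 91.9 46.2 -51.1
knife 643.4 -73.9 95.1 54.4 17.0
knife 765.2 172.4 65.9 61.1 -76.0
```

View pics/top2.png

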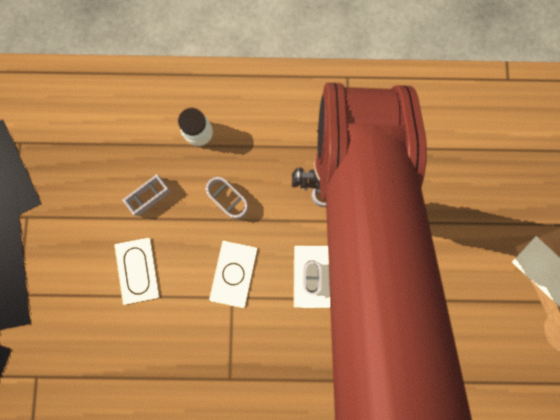

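The short oval stands on its pad at about (313,277), partly under the arm, so I'll check its fit later. The gripper is over the round knife at (320,190).

```bash
python3 -m jog '[-2,0,20,0,0,0,0,25,0,0,0,0,18,0,0,0,0,10,0,0,0,0,4,0,0,0,0,0,0,0,0,0,0,0,0]'; python3 -m jog '[0,0,0,0,200,0,0,0,0,200,0,0,0,0,200,0,0,0,0,200,0,0,0,0,200,0,0,0,0,200,0,0,0,0,200,0,0,-10,0,200,0,0,-25,0,200,0,0,-35,0,200]' 50; python3 -c "
from h import *
go(455,84,0)"
```

```text
time_s: 9.05
tool_pos: [0.6285, -0.1095, 0.0219]
tcp_rot: [3.141, -0.004, 0.002]
ft_force: [0.1, -0.1, 0.5]
width: 0.0855
finger_force: 0.0
time_s: 10.05
tool_pos: [0.6264, -0.1093, 0.0901]
tcp_rot: [-3.141, 0.004, 0.006]
ft_force: [1.0, -0.1, -1.3]
width: 0.0483
finger_force: 52.1
pos [ 0.6264 -0.1093  0.0901] toolx deg -0.1 tilt [-0.004  0.001 -1.   ] q7 -1.55
shift [-171.8 -192.9    0.8] yaw cmd -0.1 or 179.9
```

```bash
python3 -m jog '[-15,-17,0,0,200,-30,-34,0,0,200,-30,-34,0,0,200,-30,-34,0,0,200,-30,-34,0,0,200,-18,-20,0,0,200,-12,-13,0,0,200,-7,-7,0,0,200,0,0,0,0,200,0,0,0,0,200]'; python3 - <<'E'
from h import *
go(455,84,0)
a=viewer.capture("side")[150:300,130:330,::-1]; b=viewer.capture("top")[150:300,200:400,::-1]
cv2.imwrite('pics/c3.png',cv2.resize(np.hstack([a,b]),(800,300)))
E
```

```text
time_s: 11.05
tool_pos: [0.4573, 0.083, 0.091]
tcp_rot: [3.141, -0.006, 0.001]
ft_force: [1.0, -0.4, -2.0]
width: 0.0479
finger_force: 52.1
pos [0.4573 0.083  0.091 ] toolx deg -0.2 tilt [ 0.001 -0.    -1.   ] q7 -1.9
shift [-2.3 -1.  -0. ] yaw cmd -0.2 or 179.8
```

View pics/c3.png

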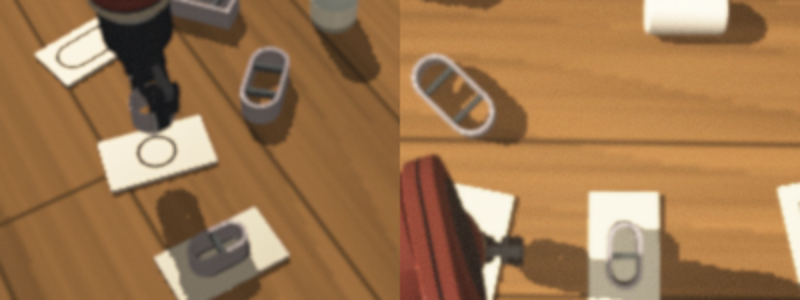

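The short oval sits on its outline, at right in both views. The round knife is in the fingers at crop (148,105). I'll lower it to just above the pad.

```bash
python3 -m jog '[-2,-1,20,0,200,0,0,20,0,200,0,0,10,0,200,0,0,6,0,200,0,0,3,0,200,0,0,0,0,200]'; python3 - <<'E'
from h import *
go(455,84,0)
a=viewer.capture("side")[170:260,150:270,::-1]
cv2.imwrite('pics/c4.png',cv2.resize(a,(720,540),interpolation=cv2.INTER_CUBIC))
E
```

```text
time_s: 11.75
tool_pos: [0.4547, 0.0849, 0.0319]
tcp_rot: [-3.141, 0.004, 0.0]
ft_force: [0.1, 0.5, -1.7]
width: 0.0483
finger_force: 52.1
pos [0.4547 0.0849 0.0319] toolx deg -0.2 tilt [-0.  0. -1.] q7 -1.94
shift [ 0.3  0.9 -0. ] yaw cmd -0.2 or 179.8
```

View pics/c4.png

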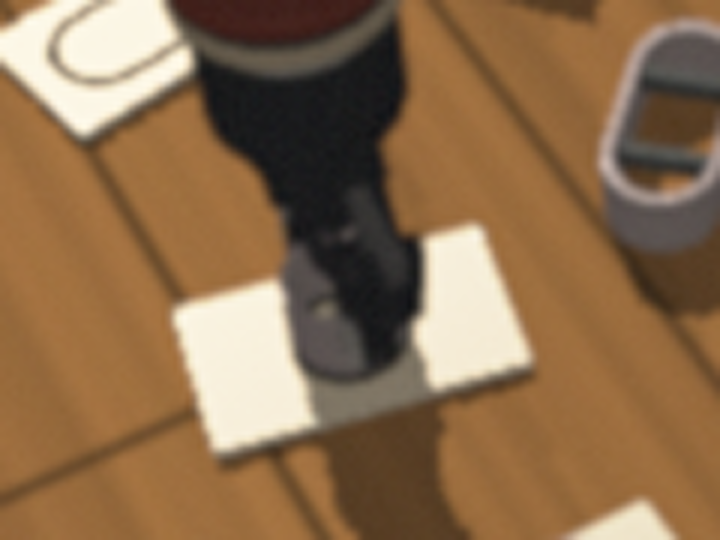

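The round knife seems tipped about the finger line (crop (340,310)). I'll relax the grip, press it lightly down on the pad to square it up, then release.

```bash
python3 -m jog '[0,1,1,0,200,0,0,1,0,200,0,0,1,0,200,0,0,0,0,200,0,0,0,0,200]' 20; python3 -m jog '[0,0,0,0,130,0,0,0,0,90,0,0,0,0,60,0,0,0,0,30,0,0,0,0,0,0,0,0,0,0,0,0,-10,0,0,0,0,-25,0,0,0,0,-35,0,0,0,0,0,0,0]'; python3 - <<'E'
from h import *
a=viewer.capture("side")[170:260,150:270,::-1]
cv2.imwrite('pics/c5.png',cv2.resize(a,(720,540),interpolation=cv2.INTER_CUBIC))
E
```

```text
time_s: 12.3
tool_pos: [0.4544, 0.084, 0.0289]
tcp_rot: [-3.142, 0.004, 0.0]
ft_force: [0.3, -0.5, -1.8]
width: 0.0479
finger_force: 52.1
time_s: 13.3
tool_pos: [0.4572, 0.0847, 0.1035]
tcp_rot: [-3.14, 0.004, -0.011]
ft_force: [0.7, 0.1, 0.6]
width: 0.0854
finger_force: 0.0
```

View pics/c5.png

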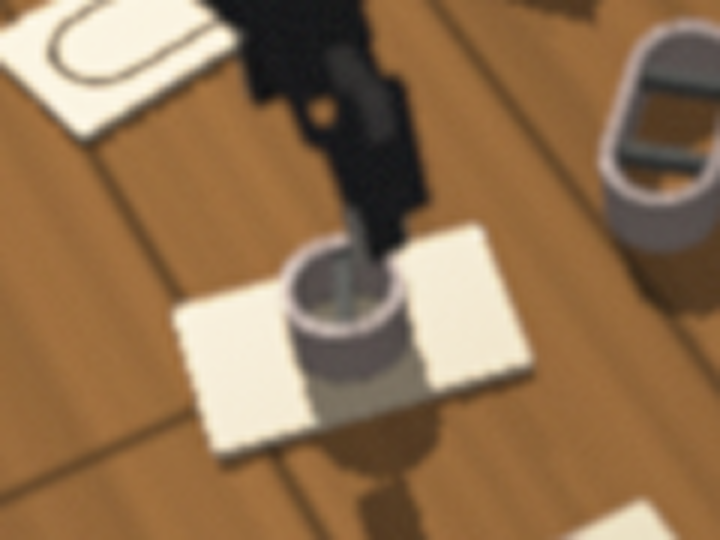

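The round knife stands upright on its pad, top ring at crop (345,285). Next is the long oval.

```bash
python3 -m jog '[15,-2,0,-4,0,0,0,0,-7,0,0,0,0,-7,0,0,0,0,-7,0,0,0,0,-7,0,0,0,0,-7,0,0,0,0,-7,0,0,0,0,0,0]'; python3 -c "
from h import *
go(619.5,102.5,46)"
```

```text
time_s: 14.15
tool_pos: [0.469, 0.0859, 0.0984]
tcp_rot: [-2.892, -1.227, 0.001]
ft_force: [0.1, 0.1, 0.4]
width: 0.0854
finger_force: 0.0
pos [0.469  0.0859 0.0984] toolx deg 46.0 tilt [-0.001 -0.    -1.   ] q7 -1.11
shift [ 1.165e+02  9.660e+01 -1.000e-01] yaw cmd -0.0 or 180.0
```

```bash
python3 -m jog '[20,16,0,0,0,32,27,0,0,0,32,27,0,0,0,20,16,0,0,0,12.5,10.5,0,0,0,0,0,15,0,0,0,0,15,0,0,0,0,0,0,0]'; python3 -c "
from h import *
go(619.5,102.5,46)"
```

```text
time_s: 14.95
tool_pos: [0.6167, 0.1017, 0.0652]
tcp_rot: [-2.893, -1.222, 0.009]
ft_force: [-0.1, -0.6, -1.2]
width: 0.0852
finger_force: 0.0
pos [0.6167 0.1017 0.0652] toolx deg 45.8 tilt [-0.006 -0.001 -1.   ] q7 -1.15
shift [ 2.5  1.5 -0. ] yaw cmd -0.2 or 179.8
```

```bash
python3 -m jog '[2.5,1.5,10,0,0,0,0,15,0,0,0,0,12,0,0,0,0,7,0,0,0,0,0,0,0,0,0,0,0,0]'; python3 -m jog '[0,0,0,0,200,0,0,0,0,200,0,0,0,0,200,0,0,0,0,200,0,0,0,0,200,0,0,0,0,200,0,0,0,0,200,0,0,-10,0,200,0,0,-25,0,200,0,0,-35,0,200]' 70; python3 -c "
from h import *
go(458.9,292,12)"
```

```text
time_s: 15.55
tool_pos: [0.6227, 0.1031, 0.0249]
tcp_rot: [-2.893, -1.224, -0.0]
ft_force: [-0.1, 0.4, 1.3]
width: 0.0854
finger_force: 0.0
time_s: 16.55
tool_pos: [0.6211, 0.1026, 0.0941]
tcp_rot: [-2.892, -1.224, 0.006]
ft_force: [1.2, -0.9, -1.2]
width: 0.0485
finger_force: 72.8
pos [0.6211 0.1026 0.0941] toolx deg 45.9 tilt [-0.004 -0.001 -1.   ] q7 -1.14
shift [  23.  -248.3    0.5] yaw cmd 33.9 or -146.1
```

```bash
python3 -m jog '[0,0,0,5,200,0,0,0,7,200,0,0,0,7,200,0,0,0,8,200,0,0,0,7,200,0,0,0,0,200]'; python3 -c "
from h import *
go(458.9,292,12)"
```

```text
time_s: 17.15
tool_pos: [0.6225, 0.1031, 0.0951]
tcp_rot: [3.125, 0.322, -0.0]
ft_force: [1.4, -0.2, -3.0]
width: 0.0484
finger_force: 72.9
pos [0.6225 0.1031 0.0951] toolx deg 11.8 tilt [-0. -0. -1.] q7 -1.7
shift [-121.7 -218.3   -0. ] yaw cmd -0.2 or 179.8
```

```bash
python3 -m jog '[-10,-18,0,0,200,-20,-36,0,0,200,-22,-39,0,0,200,-22,-39,0,0,200,-20,-36,0,0,200,-14,-25,0,0,200,-9,-17,0,0,200,-4.5,-8,0,0,200,0,0,0,0,200,0,0,0,0,200]'; python3 - <<'E'
from h import *
go(458.9,292,12)
a=viewer.capture("side")[110:215,120:260,::-1]
cv2.imwrite('pics/c6.png',cv2.resize(a,(720,540),interpolation=cv2.INTER_CUBIC))
E
```

```text
time_s: 18.15
tool_pos: [0.4598, 0.2904, 0.0949]
tcp_rot: [3.124, 0.325, 0.001]
ft_force: [-0.1, -1.3, -2.9]
width: 0.0483
finger_force: 72.9
pos [0.4598 0.2904 0.0949] toolx deg 11.9 tilt [ 0.    -0.001 -1.   ] q7 -2.12
shift [-0.6 -1.8 -0. ] yaw cmd -0.1 or 179.9
```

View pics/c6.png

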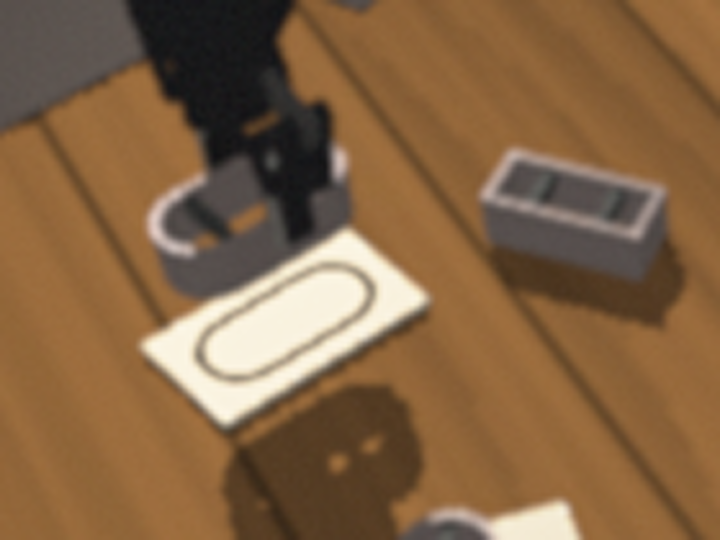

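```bash
python3 -c "
from h import *
p=np.array([[149,228],[347,165]])/[720/140,540/105]+[120,110]
w=cast('side',p,.104)*1000; print(w, w.mean(0), w[1]-w[0], np.hypot(*(w[1]-w[0])))
print(cast('top',[[226.5,197.5]],.032))
"
```

```text
[[402.93835932 284.41017676]
 [502.64275356 276.3513805 ]] [452.79055644 280.38077863] [99.70439425 -8.05879626] 100.02954778117102
[[0.61646483 0.09984278]]
```

The knife hangs level, but its centre looks about 5–7 mm short of the fingers along tool x. I'll shift +4 mm, set it down and measure.

```bash
python3 -m jog '[3.5,-2,20,0,200,0,0,20,0,200,0,0,13,0,200,0,0,6,0,200,0,0,4,0,200,0,0,1.5,0,200,0,0,0,0,200]';python3 -m jog '[0,0,0,0,130,0,0,0,0,90,0,0,0,0,60,0,0,0,0,0,0,0,0,0,0,0,0,0,0,0,0,0,-10,0,0,0,0,-25,0,0,0,0,-35,0,0,0,0,0,0,0]'; python3 - <<'E'
from h import *
go(620,277,-51)
for n in("top","side"):
    im=viewer.capture(n)
    cv2.imwrite(f'pics/{n}7.png',im[:,:,::-1])
E
python3 -c "
import cv2,numpy as np
a=cv2.imread('pics/top7.png')[210:320,90:260];b=cv2.imread('pics/side7.png')[120:230,120:290]
cv2.imwrite('pics/c7.png',cv2.resize(np.vstack([a,b]),(460,595),interpolation=cv2.INTER_CUBIC))"
```

```text
time_s: 18.9
tool_pos: [0.4622, 0.2936, 0.0318]
tcp_rot: [3.124, 0.324, 0.0]
ft_force: [-4.7, -5.6, 10.1]
width: 0.0483
finger_force: 74.3
time_s: 19.9
tool_pos: [0.4642, 0.2961, 0.1055]
tcp_rot: [-3.121, -0.324, -0.011]
ft_force: [0.7, 0.3, -0.6]
width: 0.0851
finger_force: 0.0
pos [0.4642 0.2961 0.1055] toolx deg 11.9 tilt [ 0.006  0.004 -1.   ] q7 -2.12
shift [148.5  50.7   0.9] yaw cmd 62.9 or -117.1
```

View pics/c7.png

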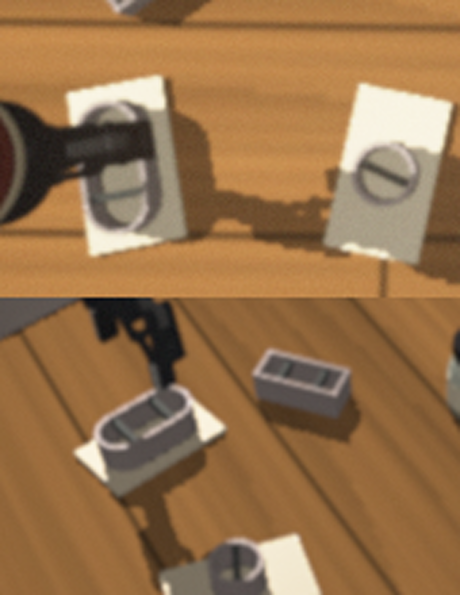

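All three stand flat. Next is the oblong: q7 forces the turn the other way, -117°.

```bash
python3 -m jog '[15,5,0,0,0,35,12,0,0,0,40,14,0,0,0,30,10,0,0,0,18,6,0,0,0,10,3.5,0,-6,0,0,0,0,-8,0,0,0,0,-8,0,0,0,0,-8,0,0,0,0,-8,0]'; python3 -m jog '[0,0,0,-8,0,0,0,0,-8,0,0,0,0,-8,0,0,0,0,-8,0,0,0,0,-8,0,0,0,0,-8,0,0,0,0,-8,0,0,0,0,-8,0,0,0,0,-8,0,0,0,0,-7,0]'; python3 - <<'E'
from h import *
go(620.6,277,-51)
for n in ("top","side"):
  im=viewer.capture(n)
  for k in("pad","knife"):
    for o in find(n,im,k): print(n,k,*np.round(o[:5],1))
E
```

```text
time_s: 21.0
tool_pos: [0.6175, 0.2742, 0.0987]
tcp_rot: [2.845, 1.331, -0.003]
ft_force: [-0.4, -0.3, 0.5]
width: 0.0853
finger_force: 0.0
time_s: 22.0
tool_pos: [0.6176, 0.2741, 0.0988]
tcp_rot: [-1.348, -2.836, 0.002]
ft_force: [0.2, -0.2, -0.3]
width: 0.0855
finger_force: 0.0
pos [0.6176 0.2741 0.0988] toolx deg 129.1 tilt [-0.002 -0.001 -1.   ] q7 -0.09
shift [ 0.3  4.1 -0. ] yaw cmd 0.1 or -179.9
top pad 452.1 -84.7 129.4 75.7 0.5
top pad 455.4 84.3 130.4 77.3 -10.9
top pad 469.0 -301.8 131.2 76.3 11.7
top pad 472.0 -593.4 134.0 82.5 45.8
top pad 720.5 -153.0 92.4 45.9 -89.2
top knife 469.0 -298.8 128.5 75.3 12.3
top knife 631.6 267.1 66.8 55.3 -46.4
top knife 768.0 168.2 61.7 60.2 37.5
top knife 1059.3 133.7 138.7 54.9 -62.9
side pad 422.0 -85.5 76.3 72.3 -89.5
side pad 730.1 -130.6 88.7 41.9 -88.9
side pad 455.5 89.7 131.7 90.2 -10.7
side pad 455.6 303.7 134.0 94.8 7.8
side knife 464.7 -307.8 129.4 75.3 11.9
side knife 24.1 -0.5 141.9 47.7 46.4
side knife 448.5 -92.2 128.8 78.4 0.9
side knife 711.6 -146.2 99.5 59.0 -75.6
side knife 454.1 80.8 127.9 93.2 -11.3
side knife 454.9 290.0 133.4 100.3 11.6
side knife 775.8 184.8 115.5 64.8 51.5
side knife 633.2 289.4 108.6 106.9 -50.5
```

```bash
python3 -m jog '[0,4,20,0,0,0,0,25,0,0,0,0,18,0,0,0,0,10,0,0,0,0,4,0,0,0,0,0,0,0,0,0,0,0,0]'; python3 -m jog '[0,0,0,0,200,0,0,0,0,200,0,0,0,0,200,0,0,0,0,200,0,0,0,0,200,0,0,0,0,200,0,0,0,0,200,0,0,-10,0,200,0,0,-25,0,200,0,0,-35,0,200]' 70; python3 -m jog '[0,0,-30,8,200,0,0,-10,8,200,0,0,0,8,200,0,0,0,8,200,0,0,0,8,200,0,0,0,8,200,0,0,0,8,200,0,0,0,8,200,0,0,0,8,200,0,0,0,8,200]'; python3 -m jog '[0,0,0,8,200,0,0,0,8,200,0,0,0,8,200,0,0,0,8,200,0,0,0,5,200,0,0,0,0,200]';python3 -c "
from h import *
go(468.4,-302.7,12)"
```

```text
time_s: 22.8
tool_pos: [0.6208, 0.278, 0.0242]
tcp_rot: [1.356, 2.833, 0.002]
ft_force: [0.2, 0.6, -0.0]
width: 0.0857
finger_force: 0.0
time_s: 23.8
tool_pos: [0.6189, 0.2767, 0.0922]
tcp_rot: [-1.355, -2.831, 0.005]
ft_force: [0.6, -0.7, -1.6]
width: 0.0388
finger_force: 71.1
time_s: 24.8
tool_pos: [0.6199, 0.2776, 0.1333]
tcp_rot: [-2.864, -1.291, 0.001]
ft_force: [-0.5, -0.5, -2.6]
width: 0.0385
finger_force: 71.3
time_s: 25.4
tool_pos: [0.6199, 0.2778, 0.1334]
tcp_rot: [3.125, 0.323, -0.001]
ft_force: [-1.2, -0.6, -2.3]
width: 0.0386
finger_force: 71.2
pos [0.6199 0.2778 0.1334] toolx deg 11.8 tilt [-0.001 -0.    -1.   ] q7 -1.98
shift [-2.671e+02  5.372e+02  1.000e-01] yaw cmd -0.2 or 179.8
```

```bash
python3 -m jog '[-10,20,0,0,200,-20,40,0,0,200,-20,40,0,0,200,-20,40,0,0,200,-20,40,0,0,200,-20,40,0,0,200,-20,40,0,0,200,-20,40,0,0,200,-20,40,0,0,200,-20,40,0,0,200]'; python3 -m jog '[-20,40,0,0,200,-20,40,0,0,200,-18,36,0,0,200,-12,25,0,0,200,-7,16,0,0,200,0,0,15,0,200,0,0,15,0,200,0,0,0,0,200,0,0,0,0,200]'; python3 - <<'E'
from h import *
go(468.4,-302.7,12)
a=viewer.capture("side")[270:410,230:400,::-1]
cv2.imwrite('pics/c8.png',cv2.resize(a,(680,560),interpolation=cv2.INTER_CUBIC))
E
```

```text
time_s: 26.4
tool_pos: [0.5116, -0.1348, 0.1337]
tcp_rot: [3.124, 0.33, 0.0]
ft_force: [1.8, -0.6, -2.6]
width: 0.0386
finger_force: 71.2
time_s: 27.3
tool_pos: [0.4694, -0.3011, 0.1025]
tcp_rot: [-3.123, -0.328, 0.002]
ft_force: [-0.5, 0.6, -2.4]
width: 0.0386
finger_force: 71.1
pos [ 0.4694 -0.3011  0.1025] toolx deg 12.0 tilt [-0.001  0.001 -1.   ] q7 -0.89
shift [-1.3  1.3 -0. ] yaw cmd 0.0 or -180.0
```

View pics/c8.png

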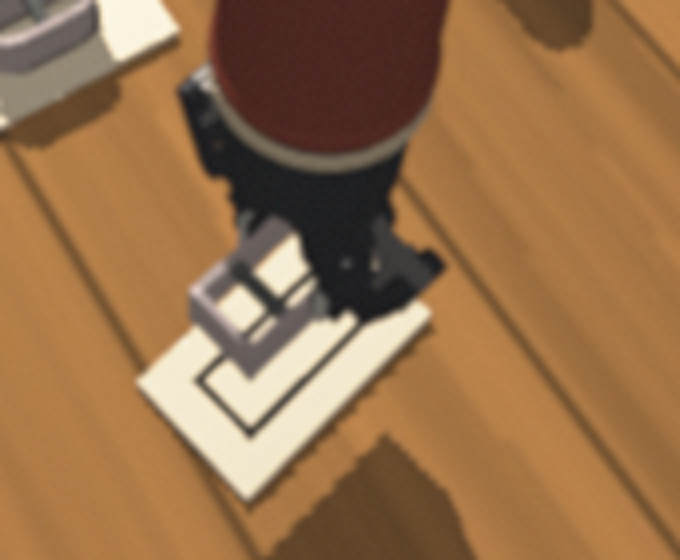

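The oblong hangs level and parallel to its outline, near end at crop (250,345). Lowering it.

```bash
python3 -m jog '[-1,1,25,0,200,0,0,20,0,200,0,0,13,0,200,0,0,7,0,200,0,0,4,0,200,0,0,2.5,0,200,0,0,0,0,200]';python3 -m jog '[0,0,0,0,130,0,0,0,0,90,0,0,0,0,60,0,0,0,0,0,0,0,0,0,0,0,0,0,0,0,0,0,-10,0,0,0,0,-25,0,0,0,0,-35,0,0,0,0,-30,0,0]'; python3 -m jog '[20,10,-15,0,0,35,10,-15,0,0,35,10,-15,0,0,35,10,-15,0,0,35,10,0,0,0,25,10,0,0,0,0,0,0,0,0]'; python3 - <<'E'
from h import *
a=viewer.capture("top"); b=viewer.capture("side")
for n,im in(("top",a),("side",b)):
  for k in("pad","knife"):
    for o in find(n,im,k): print(n,k,*np.round(o[:5],1))
cv2.imwrite('pics/top9.png',a[:,:,::-1]); cv2.imwrite('pics/side9.png',b[:,:,::-1])
cv2.imwrite('pics/c9.png',cv2.resize(a[225:320,100:450,::-1],(800,217),interpolation=cv2.INTER_CUBIC))
E
```

```text
time_s: 28.05
tool_pos: [0.4689, -0.3041, 0.0322]
tcp_rot: [3.124, 0.325, 0.001]
ft_force: [-0.5, 0.1, -3.0]
width: 0.0388
finger_force: 71.3
time_s: 29.05
tool_pos: [0.4687, -0.304, 0.134]
tcp_rot: [3.124, 0.324, 0.001]
ft_force: [0.8, -0.6, 0.4]
width: 0.0854
finger_force: 0.0
time_s: 29.75
tool_pos: [0.6647, -0.3235, 0.1913]
tcp_rot: [-3.123, -0.328, -0.001]
ft_force: [-0.8, 1.0, 0.2]
width: 0.0855
finger_force: 0.0
top pad 452.2 -84.4 130.1 75.4 -0.1
top pad 455.2 84.6 129.9 76.9 -10.9
top pad 459.5 292.0 129.8 75.4 12.1
top pad 468.9 -301.9 130.3 76.8 11.9
top pad 720.5 -153.0 92.3 45.9 -89.1
top pad 966.6 171.8 135.8 29.4 89.5
top pad 973.0 -90.6 88.4 41.0 -77.1
top pad 1023.4 35.8 141.7 104.1 -1.4
top knife 456.1 77.2 63.6 50.3 78.3
top knife 446.0 -96.3 81.3 52.8 0.3
top knife 461.1 -310.8 108.5 55.2 12.3
top knife 453.2 286.9 113.7 75.0 11.5
top knife 763.6 170.5 64.0 57.0 -64.1
side pad 467.5 -304.2 130.4 75.0 12.1
side pad 971.3 -492.6 65.9 44.7 89.8
side pad 451.0 -86.0 130.5 77.7 0.1
side pad 728.0 -132.8 96.0 49.8 89.6
side pad 455.3 89.0 131.5 91.7 -10.9
side pad 455.7 303.0 134.0 96.3 7.8
side pad 1012.7 5.4 158.5 126.6 -90.0
side knife 462.1 -314.3 121.6 63.8 11.9
side knife 29.0 -16.8 131.8 64.6 40.3
side knife 440.4 -95.0 90.1 74.4 -0.0
side knife 465.0 75.9 94.8 87.8 -11.3
side knife 451.4 285.8 125.2 93.4 11.6
side knife 778.0 183.4 113.6 61.9 57.7
```

View pics/c9.png

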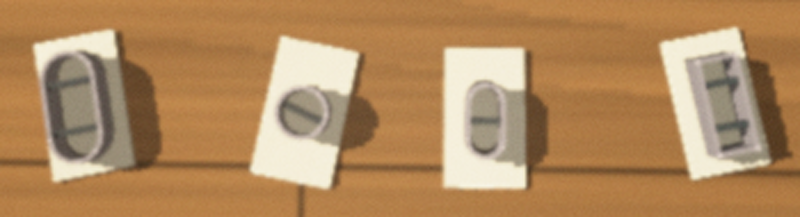

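View pics/side9.png

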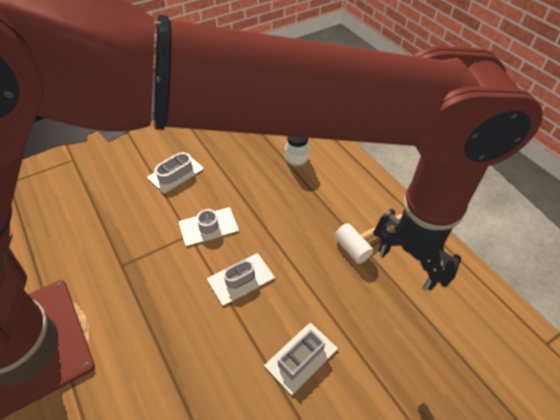

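```bash
python3 -c "
import cv2,numpy as np
a=cv2.imread('pics/top9.png')
t=[cv2.resize(a[y-27:y+27,x-36:x+36],(400,300),interpolation=cv2.INTER_CUBIC) for x,y in((137,271),(234,274),(312,277),(413,270))]
cv2.imwrite('pics/m.png',np.vstack([np.hstack(t[:2]),np.hstack(t[2:])]))"
```

```text
(no output)
```

View pics/m.png

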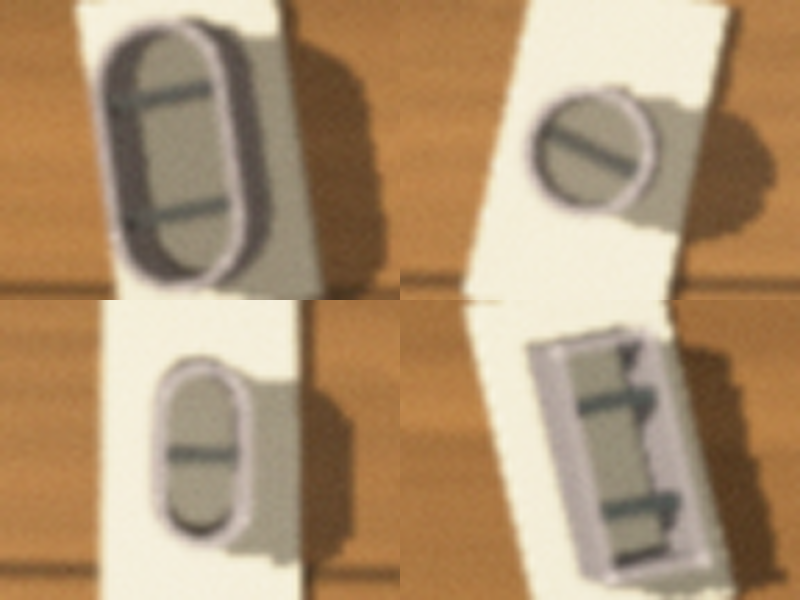

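```bash
python3 -c "
from h import *
for n,o,p,c in(('long',(137,271),(173,154),(458.9,292)),('round',(234,274),(193,150),(455,84.2)),('short',(312,277),(202,153),(451.8,-85)),('oblong',(413,270),(229,154),(468.4,-302.7))):
    w=cast('top',np.array(o)-[36,27]+(np.array(p)+.5)/5.556-.5,.038)[0]*1000; print(n,w.round(1),(w-c).round(1))
s=read_state();print(s['ft_force'],s['tool_pos'])"
```

```text
long [458.2 290.1] [-0.7 -1.9]
round [456.3  82. ] [ 1.3 -2.2]
short [451.3 -82.9] [-0.5  2.1]
oblong [ 468.1 -302.8] [-0.3 -0.1]
[-0.06249513  0.06060831  0.06325558] [ 0.66187934 -0.32450731  0.1916608 ]
```

All four knives are within about 3 mm of their outlines, upright and lined up. Mallet and jar positions read as at the start.

```bash
python3 -c "
from cell import ticket; print(ticket.sign_off())"
```

```text
the job is handed in; nothing more can be done
None
```

The job is handed in: all four knives stand upright on their own pads, each measured within about 3 mm of its outline's centre and by eye lined up with it, and the mallet and glue jar were left where they were; no verdict came back at hand-in.

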